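Key a connector and index it under the microscope

ROBOT

A 7-joint arm with a two-finger parallel gripper is mounted at the origin on the work surface. World frame = base frame: x ahead of the robot, y to its left, z up, the work surface at z = 0. Lengths are in mm, angles in rad, forces in N, time in s.
With the tool pointing down it reaches from about 350 to 900 mm from the base axis. Payload 8.1 kg.
Tool frame: the origin (TCP) lies on the centre line of the jaws, within the pads' length; the fingertips stand 22 mm ahead of it and the grasp point (between the pads) lies 3 mm ahead of it; z points along the fingers, y is the direction in which the jaws open and shut (so a half turn about z gives the same grasp; the last joint's range is limited). The gripper opens to 92 mm and grips with 3 to 60 N. Pads are 19 mm wide; open, the fingers measure 130 mm over their backs; the gripper's body (75 mm by 190 mm) begins 47 mm behind the grasp point.
Start: joints at [1.009, 0.434, 0.025, 1.573, -0.012, 1.134, -0.075], TCP at [276.775, -560.389, 248.742] pointing down, gripper open.
Joint ranges: [-2.62, 2.62], [-0.44, 2.09], [-1.27, 1.32], [0.08, 2.57], [-1.32, 4.46], [0.12, 2], [-2.74, 2.74]. Speed limits (rad/s): [2.22, 2.22, 3.01, 3.01, 3.14, 3.14, 3.14].

INTERFACE

Orientations are given as a unit quaternion [x, y, z, w].
In Python, from bench import robot gives the robot as it stands.
- The arm moves only by the tool arm_command, never from a script. Its argument "plan" is text: rows parted by semicolons, each of 7 numbers parted by spaces: the turn, a rotation vector about the world's x, y, z in rad, then the shift along the world's x, y, z in m, then the closure in counts, from 0 (fully open) to 255 (shut). A call has 1 to 12 rows; each row shifts and turns the commanded pose from where the row before left it; what a row does not reach is not made up. A row lasts 1/12 s, in which the tool goes at most 41.7 mm and 7.16 degrees, less where a joint would pass 70% of its speed; a pose out of reach is approached as far as the arm can. A call with a gripper value outside its range is refused whole. The fingers move at their own pace and stop on an object; the grip force is fixed at half the most. Time passes only in rows, so rows that do not move let the fingers close. It gives the time, the measured TCP pose, the force and the opening at its end, in the units of the state.
- robot.observe(): the state, without advancing time (a new reading comes with each control period).
- robot.grab_frame(name): name is "scene" or "top"; returns the picture (480x640x3 uint8, red, green, blue); there is no depth.
- robot.camera_model(name): a dict with "K" (3x3 intrinsics, pixels), "R" (3x3) and "t" (3): a world point X has camera coordinates R X + t. Camera axes: x right, y down, z forward; pixel columns grow to the right and rows downward; lengths in mm; the calibration is good to about 2 mm. A picture is of the moment at which its call begins. camera_model takes no time and is no camera call.
- robot.finish_job(): hands the job in, once; it reports no verdict.
The state is a dict: "clock": time; "q": joint angles; "joint_vel": joint speeds; "effort": joint torques, N m; "eef_pos": TCP position; "eef_rot": TCP orientation; "wrist_force": force on the tool from outside, world axes, zero at the start; "moment": the same for the moment, N m; "grip_width": opening from 0.0 (shut) to 1.0 (fully open).
Only numpy, scipy, OpenCV 4.12 (cv2) and the standard library are available. Lean on these libraries where they do the work, as an engineer would, in place of code of your own. Each camera call takes 0.05 s, during which the arm holds its last target. There are 200 camera calls.

TASK

On the six-station inspection table, turn the round connector (the one with a key rib up its side) in its nest until the rib points straight out along the nest's black witness line; then index the table round until that connector is under the microscope lens, clicked home in the detent. Leave the connector and the other three parts standing properly in nests, and do not knock the microscope or disturb the things on the bench.

Things in the scene. Friction and masses are not known exactly. Their poses are not given: they have to be found in the camera images.
- stand: Fixed base of a hand-indexed inspection table, grey, 240 mm across. Origin on the bench at the turntable's vertical axis; its x axis points from the axis to the lens station, z up.
- turret (a joint): Aluminium turntable 284 mm across, top face 46 mm above the bench, six nests 60 degrees apart at 105 mm radius. Angle in rad, 0 at the start, positive anticlockwise, turns either way. Spring detents every 60 degrees pull it home; turning takes about 0.2 N m. A nest is a dark spot between four dowel pins 6 mm high, with a black witness line on its outer side.
- knob_grip (a point): Centre of the black six-sided knob on the turntable's axis, 40 mm across flats (46 over corners), from 86 to 120 mm above the bench; this point is 105 mm above it. Three pairs of parallel flats: a flat faces each of the six nests. Turns the table.
- lens_spot (a point): Fixed point at the lens station: on the disc's top face height (46 mm), under the lens axis, 105 mm from the turntable's axis; the centre of a nest comes here.
- scope: Fixed microscope; origin is the stand's. White barrel 40 mm across (46 mm above height 220) vertically over the lens station, from 127 to 315 mm above the bench; a black arm, 34 mm wide, at 258 to 292 mm height, runs outwards from it along stand x to a steel post 28 mm across, 316 mm tall, 215 mm from the turntable's axis.
- connector: The part to inspect: round steel shell with ONE straight key rib up its barrel. Flange 44 mm across, 10 mm high; barrel 28 mm across up to 58 mm; rib 5 mm wide, 7 mm proud of the barrel, from 10 to 54 mm height. Origin at the centre of its underside, x axis towards the rib, z up. 0.08 to 0.15 kg. Stands in a nest with 1 mm play and can be turned there.
- rib_tip (a point): Outer face of the connector's key rib at mid height, 21 mm from the connector's axis, 32 mm above its underside.
- mark0 (a point): On the turntable, top face, nest 0 (at the start 0 degrees anticlockwise from the lens station): the point 21 mm outward from the nest's centre, on the line of its black witness line (which runs from 24 to 36 mm out); the rib's outer face stands over it when the rib points straight out.
- mark1 (a point): On the turntable, top face, nest 1 (at the start 60 degrees anticlockwise from the lens station): the point 21 mm outward from the nest's centre, on the line of its black witness line (which runs from 24 to 36 mm out); the rib's outer face stands over it when the rib points straight out.
- mark2 (a point): On the turntable, top face, nest 2 (at the start 120 degrees anticlockwise from the lens station): the point 21 mm outward from the nest's centre, on the line of its black witness line (which runs from 24 to 36 mm out); the rib's outer face stands over it when the rib points straight out.
- mark3 (a point): On the turntable, top face, nest 3 (at the start 180 degrees anticlockwise from the lens station): the point 21 mm outward from the nest's centre, on the line of its black witness line (which runs from 24 to 36 mm out); the rib's outer face stands over it when the rib points straight out.
- mark4 (a point): On the turntable, top face, nest 4 (at the start 240 degrees anticlockwise from the lens station): the point 21 mm outward from the nest's centre, on the line of its black witness line (which runs from 24 to 36 mm out); the rib's outer face stands over it when the rib points straight out.
- mark5 (a point): On the turntable, top face, nest 5 (at the start 300 degrees anticlockwise from the lens station): the point 21 mm outward from the nest's centre, on the line of its black witness line (which runs from 24 to 36 mm out); the rib's outer face stands over it when the rib points straight out.
- coupler: Neighbour in another nest: steel, flange 44 mm across and 10 mm high, round barrel 28 mm with a darker collar 33 mm across, no rib, 58 mm high. Origin centre of underside.
- hex_fitting: Neighbour in another nest: steel, flange 44 mm, six-sided body 28 mm across flats to 36 mm, round spigot 20 mm across to 52 mm. Origin centre of underside.
- capacitor: Neighbour in another nest: aluminium can 37 mm across on a black flange 44 mm, 50 mm high. Origin centre of underside.
- flux_bottle: Bystander standing close beside the turntable: white bottle 42 mm across, 150 mm tall. Origin centre of underside.
- board_tower: Bystander standing close beside the turntable: stack of four green circuit boards 50 x 44 mm on brass pillars, about 132 mm tall. Origin centre of underside.
- heat_sink: Bystander: finned aluminium heat sink 70 x 50 x 28 mm. Origin centre of underside.
- solder_reel: Bystander: metal reel 60 mm across, 42 mm high, standing on its end. Origin centre of underside.
- screwdriver: Bystander: small screwdriver, 130 mm long, lying on the bench.
- parts_tray: Bystander: black tray 60 x 50 x 22 mm. Origin centre of underside.
Not all that is in view belongs to the job. Leave any purple look-alike of the connector alone. What is shaped like the capacitor but yellow is not meant.

How it is judged:
By the outcome, as a careful person would: the job done as asked, in the order asked, and still so for the second after the job is handed in, with the robot touching nothing.
It also fails if it takes over 72 s, if anything falls off the work surface, if the arm or the gripper's body presses on something with over 40 N, if the wrist force passes 120 N, or if a joint passes its speed limit or range.

## Working session

There is one attempt and no reset: what is moved stays moved. The work goes in short steps, Python scripts to look and compute and a tool call to move; the robot and the scene stay as the last step left them, time stands still between calls to the robot, and variables do not carry over. Pictures are saved under pics/ and viewed, about 8 in all and at most 12, crops included, and the job is handed in when it is done.

Besides the shell and the picture viewer there is one more tool, called after "Call:" in YAML: its name, and indented under it one key for each argument. arm_command: Moves the arm, as the interface text tells. Its arguments: {"type":"object","properties":{"plan":{"type":"string"}},"required":["plan"]}

```bash
mkdir -p pics; ls
python3 - <<'E'
from bench import robot
import cv2
print(robot.observe())
for n in("scene","top"):
    f=robot.grab_frame(n);cv2.imwrite(f"pics/{n}0.png",f[:,:,::-1]);print(robot.camera_model(n))
E
```

```text
pics
{'clock': 0.0, 'q': array([ 1.00939136,  0.43522173,  0.02497076,  1.57410329, -0.01164042,
        1.13396329, -0.07510165]), 'joint_vel': array([-0.00099755, -0.00022878, -0.00143213,  0.00222076,  0.00134964,
       -0.00136021,  0.00082883]), 'effort': array([-1.35902999e-03, -6.67856312e+01,  9.84846130e-01, -3.14460576e+01,
       -6.05831738e-02,  4.28399455e-02,  1.42158387e-04]), 'eef_pos': array([ 276.55412403, -559.95980587,  247.94326848]), 'eef_rot': array([ 9.73812000e-01,  2.27353444e-01, -2.26397619e-04, -7.41479019e-04]), 'wrist_force': array([-0.20905278, -0.07562029, -0.03561502]), 'moment': array([ 0.01290156,  0.0206329 , -0.01093633]), 'grip_width': 0.9972022769775892}
{'K': array([[599.04166438,   0.        , 320.87270493],
       [  0.        , 599.04166438, 245.11790354],
       [  0.        ,   0.        ,   1.        ]]), 'R': array([[ 0.27643131,  0.96101819, -0.0054554 ],
       [ 0.76079222, -0.22229875, -0.60973639],
       [-0.58718049,  0.16439981, -0.7925855 ]]), 't': array([-198.05416599, -372.86767432, 1594.87165849])}
{'K': array([[559.60431458,   0.        , 320.70373247],
       [  0.        , 559.60431458, 233.10665443],
       [  0.        ,   0.        ,   1.        ]]), 'R': array([[ 0.01567892, -0.99915425,  0.03801246],
       [-0.9981647 , -0.01786475, -0.05786255],
       [ 0.05849269, -0.03703547, -0.99760061]]), 't': array([  15.02278356,  584.55166418, 1018.27133454])}
```

View pics/scene0.png

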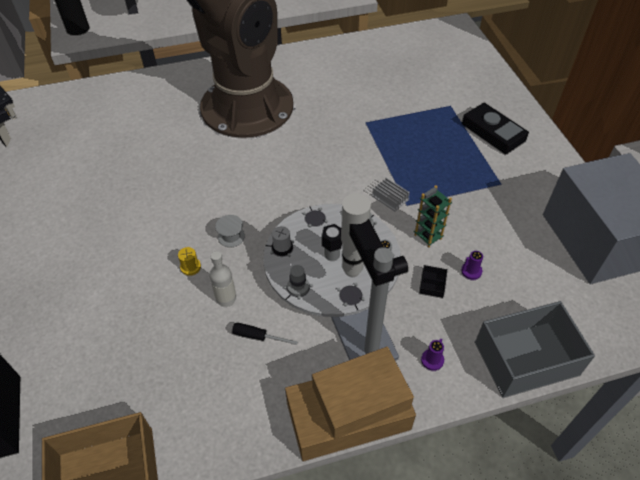

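View pics/top0.png

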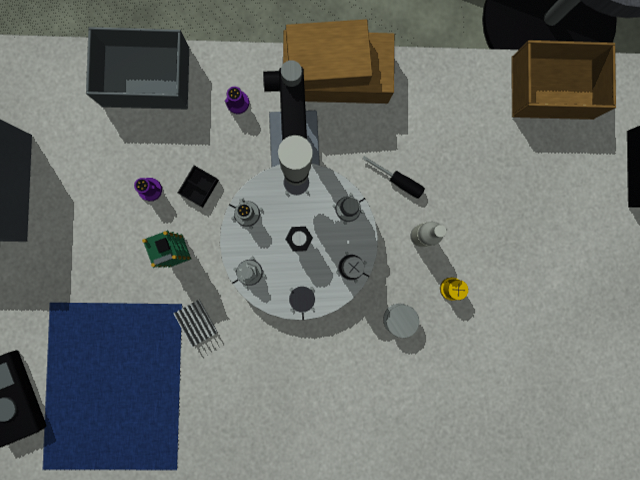

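The top view shows the disc with its knob at about (299,238). The connector, with gold pins, is in nest 1 at about (246,212), and the scope is over nest 0. I'll enlarge this.

Run:
```python
import cv2,numpy as np
a=cv2.imread("pics/top0.png")
c1=cv2.resize(a[140:330,210:390],None,fx=3.1,fy=3.1,interpolation=cv2.INTER_CUBIC)
c2=cv2.resize(a[180:250,215:275],None,fx=4,fy=4,interpolation=cv2.INTER_CUBIC)
o=np.zeros((590,800,3),np.uint8);o[:c1.shape[0],:c1.shape[1]]=c1
o[:280,560:800]=c2
s=cv2.imread("pics/scene0.png")[225:285,350:410];o[300:540,560:800]=cv2.resize(s,None,fx=4,fy=4,interpolation=cv2.INTER_CUBIC)
cv2.imwrite("pics/c1.png",o)
```

```text
(no output)
```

View pics/c1.png

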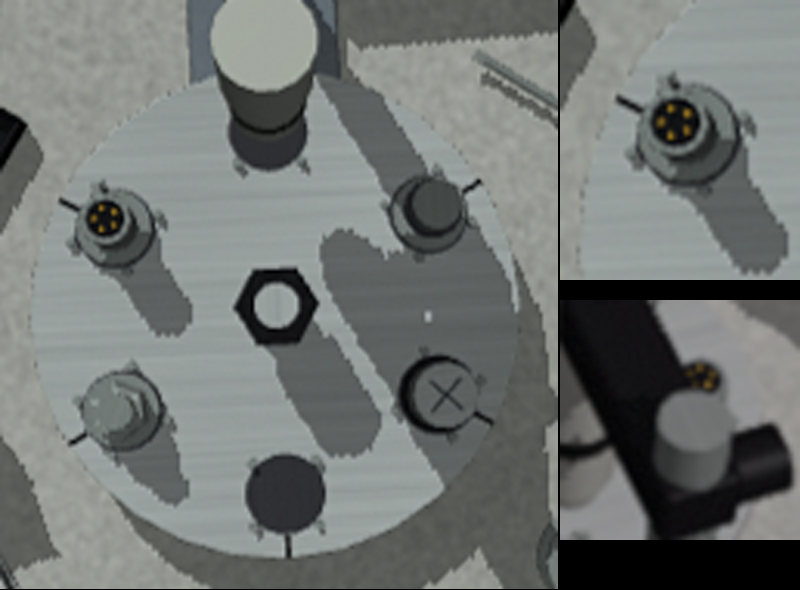

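```bash
cat > h.py <<'E'
import cv2,numpy as np
from bench import robot
from scipy.optimize import least_squares
def proj(n,X):
    m=robot.camera_model(n);p=(np.atleast_2d(X)@m["R"].T+m["t"])@m["K"].T
    return p[:,:2]/p[:,2:]
def unproj(n,uv,z):
    m=robot.camera_model(n);d=m["R"].T@np.linalg.solve(m["K"],[uv[0],uv[1],1]);c=-m["R"].T@m["t"]
    return c+d*(z-c[2])/d[2]
E
python3 - <<'E'
from h import *
P={1:(59,201),2:(70,444),3:(289,557),4:(492,424),5:(480,182)}
W=np.array([unproj("top",(u/3.1+210-.35,v/3.1+140-.35),46)[:2] for u,v in P.values()])
k=np.array(list(P))*np.pi/3
f=lambda p:(W-np.c_[p[0]+141*np.cos(k+p[2]),p[1]+141*np.sin(k+p[2])]).ravel()
r=least_squares(f,[650,0,0]);print(r.x,r.fun.round(1))
x,y,t=r.x
print("knob",unproj("top",(276/3.1+209.7,306/3.1+139.7),120))
c=np.array([x+105*np.cos(t+np.pi/3),y+105*np.sin(t+np.pi/3)]);print("nest1",c)
print("conn top",unproj("top",(105/3.1+209.7,217/3.1+139.7),104))
print("hexknob flats dirs ok")
a=cv2.imread("pics/top0.png")[188:238,222:282]
a=cv2.resize(a,None,fx=13,fy=12,interpolation=cv2.INTER_CUBIC)
a=cv2.convertScaleAbs(a,alpha=1.5)
cv2.imwrite("pics/c2.png",a)
print(np.c_[proj("top",[[*c,46],[*c,56],[*c,104]])])
# bystanders
for n,uv,z in(("tower",(168,248),132),("flux",(440,229),150),("reel",(402,321),42),("post",(291,70),316),("barrel",(296,152),315)):print(n,unproj("top",uv,z).round())
E
```

```text
[5.68807757e+02 6.49361509e+01 6.50542831e-02] [-0.3  0.3  0.6 -0.4  0.2 -0.5 -0.2  0.6 -0.2  0. ]
knob [568.68233523  65.04674998 120.        ]
nest1 [615.28531707 159.08941133]
conn top [616.3383567  158.98409404 104.        ]
hexknob flats dirs ok
[[246.71917842 213.50855111]
 [246.18985935 212.98531655]
 [243.49350009 210.3199519 ]]
tower [549. 277. 132.]
flux [ 587. -164.  150.]
reel [ 427. -123.   42.]
post [784.  79. 316.]
barrel [674.  70. 315.]
```

View pics/c2.png

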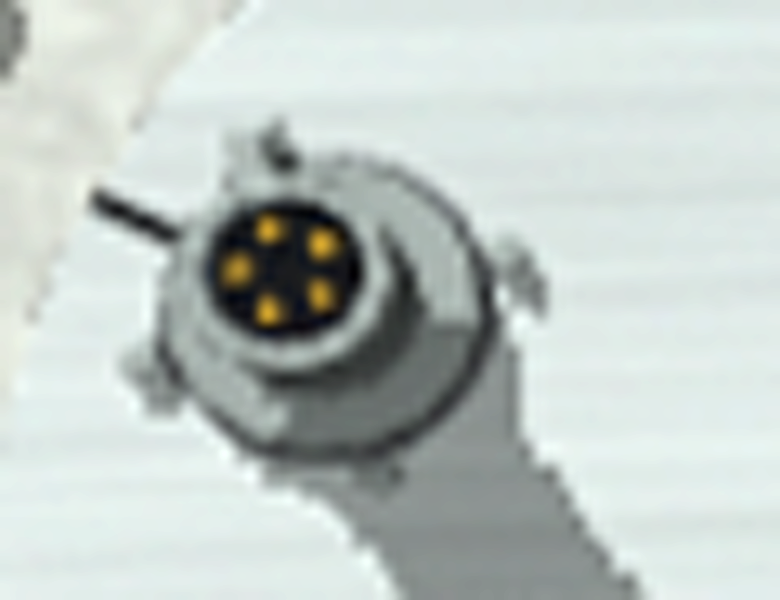

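Run:
```python
from h import *
a=cv2.imread("pics/top0.png")
x,y,t=568.8,64.9,.065
def crop(k,rib):
    n=np.array([x+105*np.cos(t+k*np.pi/3),y+105*np.sin(t+k*np.pi/3)])
    o=proj("top",[[*n,75]])[0].round().astype(int)-[20,20]
    im=cv2.resize(a[o[1]:o[1]+40,o[0]:o[0]+40],None,fx=10,fy=10,interpolation=cv2.INTER_LINEAR)
    im0=im.copy()
    def poly(pts,c):
        q=((proj("top",pts)-o+.5)*10).round().astype(int);cv2.polylines(im,[q],True,c,1)
    A=np.linspace(0,2*np.pi,40)
    circ=lambda ctr,r,z:np.c_[ctr[0]+r*np.cos(A),ctr[1]+r*np.sin(A),0*A+z]
    poly(circ(n,22,56),(255,0,0));poly(circ(n,14,104),(255,0,0))
    for j in range(4):
        d=t+k*np.pi/3+np.pi/4+j*np.pi/2
        poly(circ(n+25.5*np.array([np.cos(d),np.sin(d)]),2.5,52),(0,200,0))
    d=np.radians(rib);u=np.array([np.cos(d),np.sin(d)]);v=np.array([-u[1],u[0]])
    poly([[*(n+p*u+q*v),z] for p,q,z in((13,2.5,100),(21,2.5,100),(21,-2.5,100),(13,-2.5,100))],(0,0,255))
    return np.hstack([im0,im])
cv2.imwrite("pics/c3.png",crop(1,20)[:400])
```

```text
(no output)
```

View pics/c3.png

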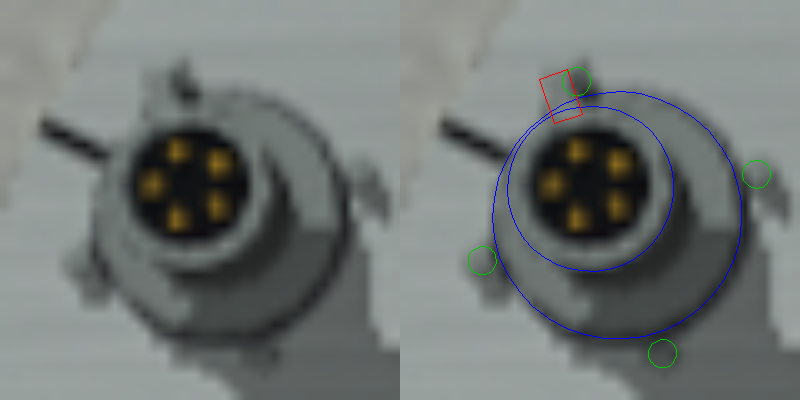

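The rib shows at about 20° in the world frame: the red box fits the grey patch, and the 5-pin pattern gives about 18°. Nest 1's witness line is at 63.7°, so the connector needs about +45°. The gripper body must not swing towards the scope, so I'll turn it in two grasps. First I move over the connector with the jaw axis at 66°.

Call:
arm_command:
  plan: "0 0 0.0943 0.0141 0.030 0 0;0 0 0.0943 0.0141 0.030 0 0;0 0 0.0943 0.0141 0.030 0 0;0 0 0.0943 0.0141 0.030 0 0;0 0 0.0943 0.0141 0.030 0 0;0 0 0.0943 0.0141 0.030 0 0;0 0 0.0943 0.0141 0.030 0 0;0 0 0.0943 0.0141 0.030 0 0;0 0 0.0943 0.0141 0.030 0 0;0 0 0.0943 0.0141 0.030 0 0;0 0 0.0943 0.0141 0.030 0 0;0 0 0.0943 0.0141 0.030 0 0"

```text
clock: 1.1
eef_pos: [446.1, -198.8, 248.6]
eef_rot: [0.699, 0.716, -0.0, -0.0]
wrist_force: [0.1, -1.3, -0.8]
grip_width: 1.004
```

Call:
arm_command:
  plan: "0 0 0.0943 0.0141 0.030 0 0;0 0 0.0943 0.0141 0.030 0 0;0 0 0.0943 0.0141 0.030 0 0;0 0 0.0943 0.0141 0.030 0 0;0 0 0.0943 0.0141 0.030 0 0;0 0 0.0943 0.0141 0.030 0 0;0 0 0.0943 0.0141 0.030 0 0;0 0 0.0943 0.0141 0.030 0 0;0 0 0.0943 0.0141 0.030 0 0;0 0 0.0943 0.0141 0.030 0 0;0 0 0.0943 0.0141 0.030 0 0;0 0 0.0943 0.0141 0.030 0 0"

```text
clock: 2.1
eef_pos: [615.5, 160.8, 248.3]
eef_rot: [0.206, 0.978, -0.0, -0.0]
wrist_force: [0.7, -0.2, 0.7]
grip_width: 1.0
```

Run:
```python
from h import *
from scipy.spatial.transform import Rotation as R
s=robot.observe();m=R.from_quat(s["eef_rot"]).as_matrix()
print(s["eef_pos"],s["q"].round(2),np.degrees(np.arctan2(m[1,1],m[0,1])),m[:,2])
cv2.imwrite("pics/s1.png",np.vstack([cv2.resize(robot.grab_frame("scene")[120:360,180:500,::-1],None,fx=2.4,fy=2.4)]))
```

```text
[615.5468812  160.81017944 248.29443724] [ 0.09  0.54 -0.67  1.5   0.35  1.22  0.52] 66.19294080676907 [-6.28053928e-04 -3.43846499e-04 -9.99999744e-01]
```

View pics/s1.png

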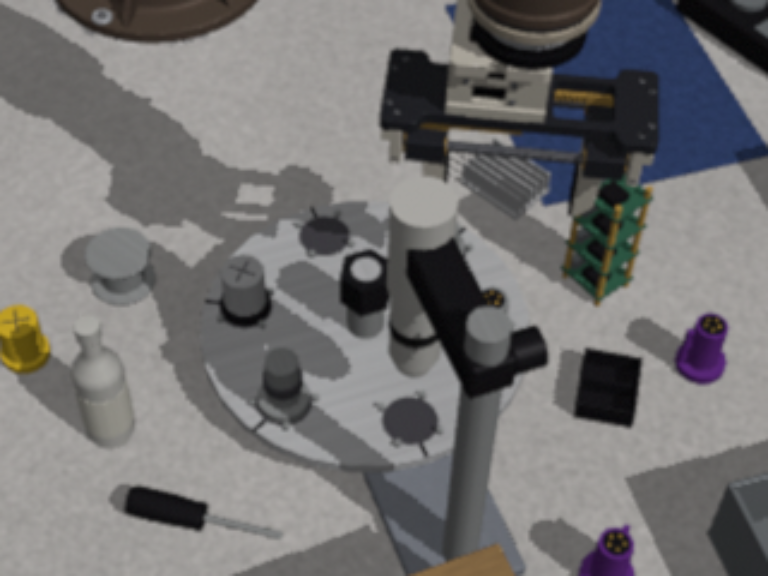

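Call:
arm_command:
  plan: "0 0 0 0 -0.0015 -0.026 0;0 0 0 0 0 -0.026 0;0 0 0 0 0 -0.026 0;0 0 0 0 0 -0.026 0;0 0 0 0 0 -0.026 0;0 0 0 0 0 -0.026 0;0 0 0 0 0 0 0;0 0 0 0 0 0 0"

```text
clock: 2.82
eef_pos: [614.2, 157.7, 91.7]
eef_rot: [0.208, 0.978, -0.001, -0.001]
wrist_force: [-0.5, 0.2, -0.5]
grip_width: 1.001
```

Call:
arm_command:
  plan: "0 0 0 0 0 0 120;0 0 0 0 0 0 190;0 0 0 0 0 0 255;0 0 0 0 0 0 255;0 0 0 0 0 0 255;0 0 0 0 0 0 255;0 0 0 0 0 0 255;0 0 0 0 0 0 255"

```text
clock: 3.48
eef_pos: [615.2, 158.1, 92.8]
eef_rot: [0.208, 0.978, 0.0, 0.0]
wrist_force: [-0.9, -0.1, 0.4]
grip_width: 0.47
```

Call:
arm_command:
  plan: "0 0 0 0 0 0 255;0 0 0 0 0 0 255;0 0 0 0 0 0 255;0 0 0 0 0 0 255;0 0 0 0 0 0 255"

```text
clock: 3.9
eef_pos: [615.2, 158.3, 92.7]
eef_rot: [0.208, 0.978, 0.0, -0.0]
wrist_force: [0.1, 0.2, -0.5]
grip_width: 0.301
```

Width is 0.301, about 28 mm, so the jaws hold the barrel and not the rib. I'll turn it +20°.

Call:
arm_command:
  plan: "0 0 0.05 0 0 0 255;0 0 0.05 0 0 0 255;0 0 0.05 0 0 0 255;0 0 0.05 0 0 0 255;0 0 0.05 0 0 0 255;0 0 0.05 0 0 0 255;0 0 0.05 0 0 0 255;0 0 0 0 0 0 255;0 0 0 0 0 0 255"

```text
clock: 4.65
eef_pos: [615.2, 158.1, 92.8]
eef_rot: [0.036, 0.999, 0.0, 0.0]
wrist_force: [0.6, 1.0, -0.4]
grip_width: 0.301
```

Call:
arm_command:
  plan: "0 0 0 0 0 0 130;0 0 0 0 0 0 80;0 0 0 0 0 0 0;0 0 0 0 0 0 0;0 0 0 0 0 0 0;0 0 0 0 0 0 0;0 0 0 0 0 0.02 0;0 0 0 0 0 0.04 0;0 0 0 0 0 0.04 0;0 0 0 0 0 0 0"

```text
clock: 5.48
eef_pos: [618.1, 160.6, 200.7]
eef_rot: [0.035, 0.999, 0.002, 0.005]
wrist_force: [1.2, 1.1, 0.1]
grip_width: 0.97
```

Run:
```python
from h import *
s=robot.observe();print(s["clock"],s["q"].round(2),s["wrist_force"])
a=robot.grab_frame("top")[:,:,::-1];cv2.imwrite("pics/t2.png",a)
b=robot.grab_frame("scene")[:,:,::-1]
cv2.imwrite("pics/c4.png",np.hstack([cv2.resize(a[140:310,210:370],(400,425),interpolation=cv2.INTER_CUBIC),cv2.resize(b[180:350,260:420],(400,425),interpolation=cv2.INTER_CUBIC)]))
```

```text
5.4833 [ 0.14  0.61 -0.75  1.56  0.44  1.14  0.8 ] [1.21499631 1.06538513 0.09173452]
```

View pics/c4.png

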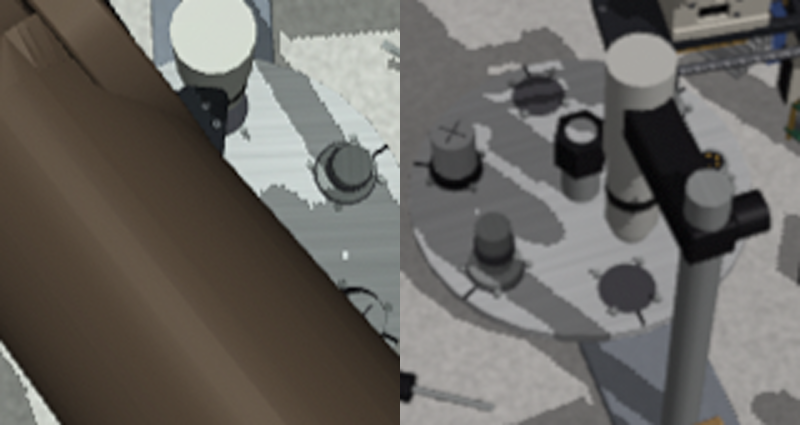

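Call:
arm_command:
  plan: "0 0 -0.111 0 0 0 0;0 0 -0.111 0 0 0 0;0 0 -0.111 0 0 0 0;0 0 -0.111 0 0 0 0;0 0 -0.111 0 0 0 0;0 0 -0.111 0 0 0 0;0 0 -0.111 0 0 0 0;0 0 -0.111 0 0 0 0;0 0 -0.111 0 0 0 0;0 0 -0.111 0 0 0 0;0 0 -0.111 0 0 0 0;0 0 -0.111 0 0 0 0"

```text
clock: 6.58
eef_pos: [614.5, 157.5, 191.1]
eef_rot: [0.647, 0.762, -0.001, -0.001]
wrist_force: [0.1, -0.9, -0.3]
grip_width: 0.998
```

Call:
arm_command:
  plan: "0 0 -0.111 0 0 0 0;0 0 -0.111 0 0 0 0;0 0 -0.111 0 0 0 0;0 0 -0.111 0 0 0 0;0 0 0 0 0 0 0;0 0 0 0 0 0 0;0 0 0 0 0 0 0"

```text
clock: 7.17
eef_pos: [614.8, 157.9, 191.9]
eef_rot: [0.796, 0.605, -0.001, -0.0]
wrist_force: [-0.3, -0.5, 0.5]
grip_width: 0.999
```

Call:
arm_command:
  plan: "0 0 0 0 0 -0.025 0;0 0 0 0 0 -0.025 0;0 0 0 0 0 -0.025 0;0 0 0 0 0 -0.025 0;0 0 0 0 0 0 0;0 0 0 0 0 0 0"

```text
clock: 7.67
eef_pos: [614.2, 157.7, 91.7]
eef_rot: [0.797, 0.604, -0.001, -0.001]
wrist_force: [0.5, -0.1, 0.4]
grip_width: 1.001
```

Call:
arm_command:
  plan: "0 0 0 0 0 0 255;0 0 0 0 0 0 255;0 0 0 0 0 0 255;0 0 0 0 0 0 255;0 0 0 0 0 0 255;0 0 0 0 0 0 255;0 0 0 0 0 0 255;0 0 0 0 0 0 255;0 0 0 0 0 0 255;0 0 0 0 0 0 255;0 0 0 0 0 0 255;0 0 0 0 0 0 255"

```text
clock: 8.67
eef_pos: [615.1, 158.1, 92.7]
eef_rot: [0.797, 0.604, -0.0, -0.0]
wrist_force: [0.8, 0.3, 0.5]
grip_width: 0.299
```

Call:
arm_command:
  plan: "0 0 0.05 0 0 0 255;0 0 0.05 0 0 0 255;0 0 0.05 0 0 0 255;0 0 0.05 0 0 0 255;0 0 0.05 0 0 0 255;0 0 0.05 0 0 0 255;0 0 0.05 0 0 0 255;0 0 0.05 0 0 0 255;0 0 0.04 0 0 0 255;0 0 0 0 0 0 255;0 0 0 0 0 0 255"

```text
clock: 9.58
eef_pos: [615.2, 158.1, 92.7]
eef_rot: [0.647, 0.763, 0.0, -0.0]
wrist_force: [-0.1, 0.2, -0.2]
grip_width: 0.298
```

Call:
arm_command:
  plan: "0 0 0 0 0 0 130;0 0 0 0 0 0 80;0 0 0 0 0 0 0;0 0 0 0 0 0 0;0 0 0 0 0 0 0;0 0 0 0 0 0 0;0 0 0 0 0 0.02 0;0 0 0 0 0 0.04 0;0 0 0 -0.01 0 0.04 0;0 0 0 -0.02 0 0 0;0 0 0 -0.03 0 0 0;0 0 0 -0.04 0 0 0"

```text
clock: 10.58
eef_pos: [516.1, 158.0, 193.4]
eef_rot: [0.647, 0.762, 0.001, 0.001]
wrist_force: [-0.6, 0.4, -0.0]
grip_width: 0.995
```

Call:
arm_command:
  plan: "0 0 0 -0.012 -0.032 0 0;0 0 0 -0.012 -0.032 0 0;0 0 0 -0.012 -0.032 0 0;0 0 0 -0.012 -0.032 0 0;0 0 0 -0.012 -0.032 0 0;0 0 0 -0.012 -0.032 0 0;0 0 0 -0.012 -0.032 0 0;0 0 0 -0.012 -0.032 0 0;0 0 0 0 0 0 0"

```text
clock: 11.33
eef_pos: [416.3, -104.1, 192.5]
eef_rot: [0.649, 0.76, -0.002, 0.0]
wrist_force: [0.2, -0.2, 0.5]
grip_width: 0.997
```

Run:
```python
from h import *
a=robot.grab_frame("top")[:,:,::-1]
for _ in range(1):pass
cv2.imwrite("pics/t3.png",a)
x,y,t=568.8,64.9,.065
k=1
n=np.array([x+105*np.cos(t+k*np.pi/3),y+105*np.sin(t+k*np.pi/3)])
o=proj("top",[[*n,75]])[0].round().astype(int)-[20,20]
im=cv2.resize(a[o[1]:o[1]+40,o[0]:o[0]+40],None,fx=10,fy=10,interpolation=cv2.INTER_LINEAR);im0=im.copy()
d=np.radians(63.7);u=np.array([np.cos(d),np.sin(d)]);v=np.array([-u[1],u[0]])
q=((proj("top",[[*(n+p*u+q*v),z] for p,q,z in((13,2.5,100),(21,2.5,100),(21,-2.5,100),(13,-2.5,100))])-o+.5)*10).astype(int)
cv2.polylines(im,[q],True,(0,0,255),1)
cv2.imwrite("pics/c5.png",np.hstack([im0,im]))
```

```text
(no output)
```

View pics/c5.png

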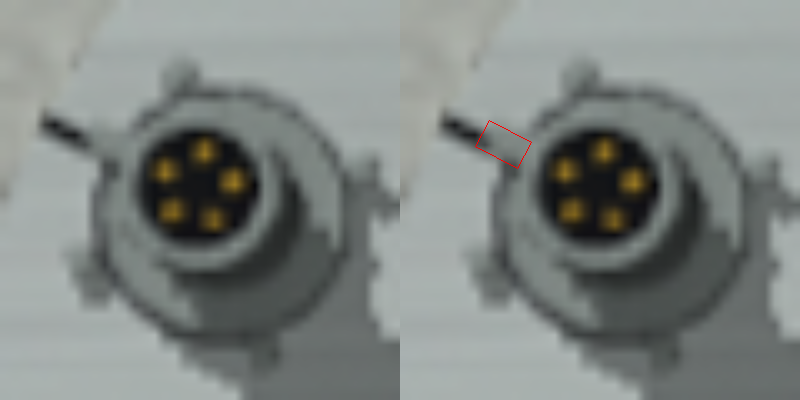

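Run:
```python
from h import *
from scipy.ndimage import map_coordinates as mc
A0=cv2.imread("pics/top0.png").astype(float);A1=cv2.imread("pics/t3.png").astype(float)
def pins(a):
    s=a[195:225,230:262];w=np.clip(s[:,:,2]-s[:,:,0]-18,0,None)
    ys,xs=np.nonzero(w>0);P=np.array([unproj("top",(x+230,y+195),102)[:2] for x,y in zip(xs,ys)]);ww=w[ys,xs]
    c=np.average(P,axis=0,weights=ww);best=None
    for _ in range(30):
        z=(P-c)@[1,1j];ph=np.angle((ww*(z/abs(z))**5).sum())/5
        m=[np.exp(1j*(ph+2*np.pi*k/5)) for k in range(5)]
        lab=np.argmax([(z*np.conj(q)).real for q in m],0)
        C=np.array([np.average(P[lab==k],axis=0,weights=ww[lab==k]) for k in range(5)]);c=C.mean(0)
    zz=(C-c)@[1,1j];ang=np.degrees(np.angle(np.sum(zz**5/abs(zz)**4)))/5
    return c,ang%72,abs(zz).round(1)
for n,a in(("before",A0),("after",A1)):print(n,*pins(a))
c=pins(A1)[0]
for r in(17,18.5,20):
    th=np.arange(-10,100,4.);d=np.radians(th)
    uv=proj("top",np.c_[c[0]+r*np.cos(d),c[1]+r*np.sin(d),0*d+100])
    g=[mc(a.mean(2),uv.T[::-1],order=1) for a in(A0,A1)]
    print(r,[(int(t),int(q)) for t,q in zip(th,g[1]-g[0])])
```

```text
before [615.98671161 159.54824242] 19.04430235627871 [6.1 6.1 6.2 6.  6.2]
after [615.68366386 157.97535439] 63.1104431034432 [6.2 6.1 6.  6.3 6. ]
17 [(-10, -19), (-6, -19), (-2, -13), (2, 13), (6, 28), (10, 32), (14, 23), (18, 12), (22, 18), (26, 33), (30, 29), (34, 30), (38, 14), (42, 8), (46, 10), (50, 8), (54, 0), (58, -8), (62, 0), (66, 18), (70, 48), (74, 40), (78, 9), (82, 1), (86, -3), (90, -6), (94, -13), (98, -15)]
18.5 [(-10, 3), (-6, 3), (-2, 1), (2, -5), (6, 10), (10, 32), (14, 51), (18, 22), (22, 30), (26, 47), (30, 33), (34, 21), (38, 15), (42, 17), (46, 18), (50, 15), (54, 4), (58, -9), (62, -18), (66, 15), (70, 56), (74, 83), (78, 50), (82, 24), (86, 11), (90, 10), (94, 5), (98, 0)]
20 [(-10, 17), (-6, 18), (-2, 11), (2, -10), (6, 9), (10, 35), (14, 40), (18, 14), (22, 38), (26, 42), (30, 31), (34, 13), (38, 14), (42, 16), (46, 17), (50, 15), (54, 7), (58, -7), (62, -10), (66, 5), (70, 46), (74, 57), (78, 38), (82, 20), (86, 15), (90, 18), (94, 19), (98, 18)]
```

The connector turned 44°. The pin pattern is now at 63.1° against the line's 63.7°, and the rib lies on the witness line at crop (110,145). Next is the knob.

Call:
arm_command:
  plan: "0 0 -0.095 0.0127 0.0141 0 0;0 0 -0.095 0.0127 0.0141 0 0;0 0 -0.095 0.0127 0.0141 0 0;0 0 -0.095 0.0127 0.0141 0 0;0 0 -0.095 0.0127 0.0141 0 0;0 0 -0.095 0.0127 0.0141 0 0;0 0 -0.095 0.0127 0.0141 0 0;0 0 -0.095 0.0127 0.0141 0 0;0 0 -0.095 0.0127 0.0141 0 0;0 0 -0.095 0.0127 0.0141 0 0;0 0 -0.095 0.0127 0.0141 0 0;0 0 -0.095 0.0127 0.0141 0 0"

```text
clock: 12.38
eef_pos: [572.1, 73.8, 192.7]
eef_rot: [0.956, 0.292, 0.0, -0.0]
wrist_force: [0.4, 0.5, 0.4]
grip_width: 0.997
```

Call:
arm_command:
  plan: "0 0 0 0 0 0 0;0 0 0 0 0 0 0;0 0 0 0 0 0 0"

```text
clock: 12.63
eef_pos: [571.1, 71.8, 192.5]
eef_rot: [0.956, 0.295, -0.0, 0.0]
wrist_force: [-0.4, -1.0, 0.1]
grip_width: 0.998
```

Call:
arm_command:
  plan: "0 0 -0.01 -0.0022 -0.0068 0 0;0 0 0 0 0 -0.02 0;0 0 0 0 0 -0.02 0;0 0 0 0 0 -0.02 0;0 0 0 0 0 -0.022 0;0 0 0 0 0 0 0;0 0 0 0 0 0 0"

```text
clock: 13.22
eef_pos: [568.3, 63.3, 110.3]
eef_rot: [0.958, 0.288, -0.001, 0.0]
wrist_force: [0.1, 0.8, 0.1]
grip_width: 1.0
```

Call:
arm_command:
  plan: "0 0 0 0 0 0 255;0 0 0 0 0 0 255;0 0 0 0 0 0 255;0 0 0 0 0 0 255;0 0 0 0 0 0 255;0 0 0 0 0 0 255;0 0 0 0 0 0 255;0 0 0 0 0 0 255;0 0 0 0 0 0 255;0 0 0 0 0 0 255;0 0 0 0 0 0 255"

```text
clock: 14.13
eef_pos: [568.9, 65.3, 110.7]
eef_rot: [0.957, 0.289, -0.0, -0.0]
wrist_force: [-3.6, 4.2, 3.0]
grip_width: 0.434
```

Call:
arm_command:
  plan: "0 0 -0.02 0 0 0 255;0 0 -0.03 0 0 0 255;0 0 -0.04 0 0 0 255;0 0 -0.045 0 0 0 255;0 0 -0.045 0 0 0 255;0 0 -0.045 0 0 0 255;0 0 -0.045 0 0 0 255;0 0 -0.045 0 0 0 255;0 0 -0.045 0 0 0 255;0 0 -0.045 0 0 0 255;0 0 -0.045 0 0 0 255;0 0 -0.045 0 0 0 255"

```text
clock: 15.13
eef_pos: [568.8, 65.3, 110.7]
eef_rot: [0.999, 0.045, -0.0, -0.0]
wrist_force: [-3.9, 3.4, 2.7]
grip_width: 0.433
```

Call:
arm_command:
  plan: "0 0 -0.045 0 0 0 255;0 0 -0.045 0 0 0 255;0 0 -0.045 0 0 0 255;0 0 -0.045 0 0 0 255;0 0 -0.045 0 0 0 255;0 0 -0.045 0 0 0 255;0 0 -0.045 0 0 0 255;0 0 -0.045 0 0 0 255;0 0 -0.045 0 0 0 255;0 0 -0.04 0 0 0 255;0 0 -0.03 0 0 0 255;0 0 -0.02 0 0 0 255"

```text
clock: 16.13
eef_pos: [568.9, 65.4, 110.7]
eef_rot: [0.98, -0.201, -0.0, -0.0]
wrist_force: [-4.0, 3.4, 2.3]
grip_width: 0.433
```

Call:
arm_command:
  plan: "0 0 -0.02 0 0 0 255;0 0 -0.02 0 0 0 255;0 0 -0.01 0 0 0 255;0 0 0 0 0 0 255;0 0 0 0 0 0 255;0 0 0 0 0 0 255"

```text
clock: 16.63
eef_pos: [568.8, 65.4, 110.7]
eef_rot: [0.974, -0.225, -0.001, -0.0]
wrist_force: [-4.6, 3.4, 3.3]
grip_width: 0.435
```

Call:
arm_command:
  plan: "0 0 0 0 0 0 140;0 0 0 0 0 0 120;0 0 0 0 0 0 90;0 0 0 0 0 0 50;0 0 0 0 0 0 0;0 0 0 0 0 0 0;0 0 0 0 0 0.01 0;0 0 0 0 0 0.03 0;0 0 0 0 0 0.04 0;0 0 0 0 0 0.03 0;0 0 0 -0.02 0 0 0;0 0 0 -0.035 0 0 0"

```text
clock: 17.63
eef_pos: [517.8, 64.6, 223.7]
eef_rot: [0.974, -0.226, 0.003, -0.001]
wrist_force: [-0.8, 0.0, 0.3]
grip_width: 0.996
```

Call:
arm_command:
  plan: "0 0 0 -0.035 -0.015 0 0;0 0 0 -0.03 -0.025 0 0;0 0 0 -0.02 -0.03 0 0;0 0 0 0 -0.035 0 0;0 0 0 0 -0.035 0 0;0 0 0 0 -0.035 0 0;0 0 0 0 -0.035 0 0;0 0 0 0 -0.035 0 0;0 0 0 0 -0.035 0 0;0 0 0 0 0 0 0;0 0 0 0 0 0 0"

```text
clock: 18.55
eef_pos: [429.0, -217.5, 221.4]
eef_rot: [0.974, -0.227, 0.0, 0.0]
wrist_force: [-0.3, 1.3, 0.4]
grip_width: 1.0
```

Run:
```python
from h import *
s=robot.observe();print(s["clock"],s["eef_pos"],s["wrist_force"])
a=robot.grab_frame("top")[:,:,::-1];b=robot.grab_frame("scene")[:,:,::-1]
cv2.imwrite("pics/t4.png",a);cv2.imwrite("pics/s4.png",b)
cv2.imwrite("pics/c6.png",np.hstack([cv2.resize(a[140:330,210:390],(400,422),interpolation=cv2.INTER_CUBIC),cv2.resize(b[200:320,260:374],(400,422),interpolation=cv2.INTER_CUBIC)]))
```

```text
18.55 [ 429.0219644  -217.50408199  221.37400527] [-0.29375254  1.3306127   0.43782047]
```

View pics/c6.png

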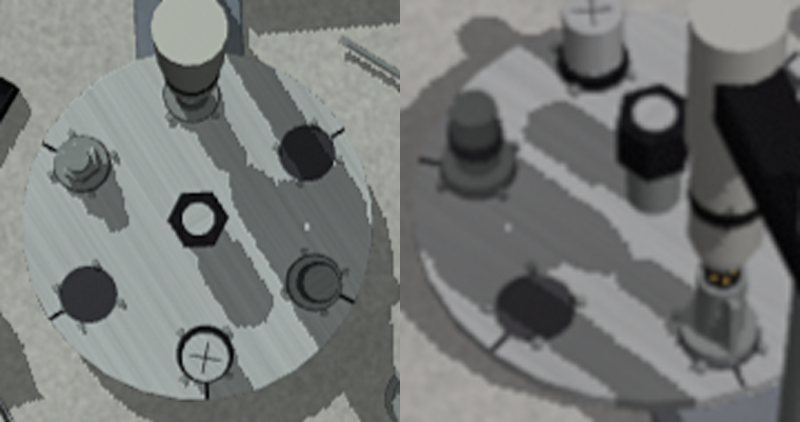

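The connector is under the lens, with the rib facing outwards in the scene view (730,310) above the line at (742,375). I'll check the rib and table angles with a projected overlay.

Run:
```python
from h import *
b=cv2.imread("pics/s4.png");x,y,t=568.8,64.9,.065
n=np.array([x+105*np.cos(t),y+105*np.sin(t)])
o=np.array([448//1,0])*0+proj("scene",[[*n,75]])[0].round().astype(int)-[22,28]
im=cv2.resize(b[o[1]:o[1]+56,o[0]:o[0]+44],None,fx=9,fy=9,interpolation=cv2.INTER_LINEAR);im0=im.copy()
u=np.array([np.cos(t),np.sin(t)]);v=np.array([-u[1],u[0]])
def pl(pts,c,cl=True):
    q=((proj("scene",[[*(n+p*u+w*v),z] for p,w,z in pts])-o+.5)*9).round().astype(int);cv2.polylines(im,[q],cl,c,1)
pl([(21,2.5,100),(21,-2.5,100),(21,-2.5,56),(21,2.5,56)],(0,0,255))
pl([(24,0,46),(36,0,46)],(255,0,255),False)
A=np.linspace(0,6.28,40)
pl([(22*np.cos(k),22*np.sin(k),56) for k in A],(255,0,0))
cv2.imwrite("pics/c7.png",np.hstack([im0,im]))
# table angle change: rotate old top image witness lines vs new
P=cv2.imread("pics/t4.png").mean(2)
def score(d):
    s=0
    for k in(1,2,3,4,5):
        for r in np.arange(131,140,1.):
            q=t+d+k*np.pi/3;w=proj("top",[[x+r*np.cos(q),y+r*np.sin(q),46]])[0]
            s+=cv2.getRectSubPix(P.astype(np.float32),(1,1),tuple(map(float,w)))[0,0]
    return s/45
Q0=cv2.imread("pics/top0.png").mean(2);D=np.radians(np.arange(-5,5.1,.25))
for nm,Pp in(("before",Q0),("after",P)):
    P=Pp;S=np.array([score(d) for d in D]);w=np.clip(S.min()+25-S,0,None);print(nm,np.degrees((w*D).sum()/w.sum()).round(2))
```

```text
before 0.03Traceback (most recent call last):
  File "<stdin>", line 25, in <module>
  File "<stdin>", line 20, in score
  File "h.py", line 5, in proj
    m=robot.camera_model(n);p=(np.atleast_2d(X)@m["R"].T+m["t"])@m["K"].T
ValueError: time passes only in moves, steps and waits
```

View pics/c7.png

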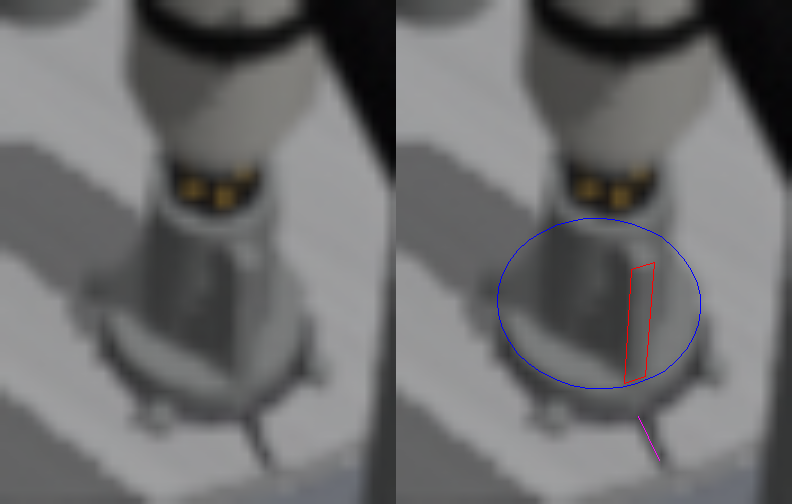

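Run:
```python
from h import *
from scipy.ndimage import map_coordinates as mc
x,y,t=568.8,64.9,.065
D=np.radians(np.arange(-5,5.1,.25));k=np.arange(1,6)*np.pi/3;r=np.arange(131,140,1.)
d,kk,rr=np.meshgrid(D,k,r,indexing="ij");q=t+d+kk
uv=proj("top",np.c_[(x+rr*np.cos(q)).ravel(),(y+rr*np.sin(q)).ravel(),46+0*q.ravel()])
for nm in("top0","t4"):
    S=mc(cv2.imread(f"pics/{nm}.png").mean(2),uv.T[::-1],order=1).reshape(q.shape).mean((1,2))
    w=np.clip(S.min()+25-S,0,None);print(nm,np.degrees((w*D).sum()/w.sum()).round(2))
```

```text
top0 0.03
t4 0.24
```

Run:
```python
from bench import robot
print(robot.finish_job(),robot.observe()["clock"])
```

```text
the job is handed in; nothing more can be done
the job is handed in; nothing more can be done
```

The connector's rib now points out along its nest's witness line, and the connector stands under the lens with the table home in its detent. I handed the job in about 18.6 s into the 72 s allowed.

I turned the connector about 45° anticlockwise in two grasps of its barrel, so the gripper body stayed clear of the scope. Then I gripped the knob by a pair of flats, turned the table 60° clockwise, released it and backed the arm away.

**Last checks:**
- **Rib:** the pin pattern read about 0.6° off the line before indexing, assuming the rib lines up with a pin. After indexing, the scene overlay agreed within roughly 2°, with about half a pixel of calibration offset.
- **Table:** it sits within about 0.2° of home (0.24° read, against 0.03° at the start).
- **Parts:** the last pictures show the connector, coupler, hex fitting and capacitor standing in nests. The arm was clear of everything.
- **Forces:** the wrist force read under 7 N after every move.
- **Bench things:** I kept the arm's path clear of them but did not compare them one by one at the end.

One check script stopped partway with an error from too many camera-model calls. I reran it with fewer and it completed.

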